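# Take the hot lid off the bath with the lid lifter

### The arm

A 6-joint arm with a two-finger parallel gripper is mounted at the origin on the work surface. World frame = base frame: x ahead of the robot, y to its left, z up, the work surface at z = 0. Lengths are in mm, angles in rad, forces in N, time in s.
With the tool pointing down it reaches from about 350 to 875 mm from the base axis. Payload 4.2 kg.
Tool frame: the origin (TCP) lies at the very end of the fingers, on their centre line; the grasp point (between the pads) lies arm.grip_depth behind it (arm.grip_depth is the distance from the TCP to the grasp point, in mm); z points along the fingers, y is the direction in which the jaws open and shut (so a half turn about z gives the same grasp; the last joint's range is limited). The gripper opens to 85 mm and grips with 20 to 120 N. Pads are 22 mm wide; open, the fingers measure 114 mm over their backs; the gripper's body (76 mm by 85 mm) begins 54 mm behind the grasp point. The pads swing forward as they close: fully open they stand 13 mm farther back than shut.
Start: joints at [-0.919, 0.385, 0.008, 0, -1.194, -0.259], TCP at [239.249, -577.373, 197.412] pointing down, gripper open.
Joint ranges: [-3.14, 3.14], [-1.21, 2.06], [-1.07, 1.41], [-3.16, 2.05], [-2.99, -0.16], [-3.1, 3.1]. Speed limits (rad/s): [2.79, 2.79, 3.14, 3.14, 3.14, 3.14].

### API

Orientations are given as a unit quaternion [x, y, z, w].
In Python, from bench import arm, optics, workorder gives the robot as it stands. The module is installed in compiled form; this text tells all that it offers.
- The arm moves only by the tool play_rows, never from a script. Its arguments are lists of equal length, an entry for each row: "travel": the shift along the tool's x, y, z in m, a list of three; "rotation": the turn, a rotation vector about the tool's x, y, z in rad, a list of three; "grip": the opening, from 0 (shut) to 1 (fully open). In form: {"travel": [[x, y, z], ...], "rotation": [[rx, ry, rz], ...], "grip": [grip, ...]}. A call has 1 to 12 rows; each row shifts and turns the commanded pose from where the row before left it, along the tool's axes as they then stand; what a row does not reach is not made up. A row lasts 1/12 s, in which the tool goes at most 41.7 mm and 7.16 degrees, less where a joint would pass 70% of its speed; a pose out of reach is approached as far as the arm can. A call is refused whole if a number of a shift passes 0.0417 or a number of a turn 0.125, either way. A call with a gripper value outside its range is refused whole. The fingers move at their own pace and stop on an object; the grip force is fixed at half the most. Time passes only in rows, so rows that do not move let the fingers close. It gives the time, the measured TCP pose, the force and the opening at its end, in the units of the state.
- arm.read_state(): the state, without advancing time (a new reading comes with each control period).
- optics.get_image(name): name is "scene" or "top" or "wrist"; returns a dict with "image" (400x640x3 uint8, blue, green, red), "depth" (400x640 float32, mm along the optical axis (not along the pixel's ray), 0 where there is no reading), "camera_matrix" (3x3 intrinsics, pixels), "R" (3x3) and "t" (3): a world point X has camera coordinates R X + t; the wrist camera has in their place "hand_eye" (4x4, takes a point from camera to tool coordinates, whose origin is the TCP and whose axes are the flange's). Camera axes: x right, y down, z forward; pixel columns grow to the right and rows downward; lengths in mm; the calibration is good to about 2 mm. A picture is of the moment at which its call begins: read the wrist's pose just before it.
- workorder.job_done(): hands the job in, once; it reports no verdict.
The state is a dict: "clock": time; "joints": joint angles; "joint_vel": joint speeds; "joint_efforts": joint torques, N m; "position": TCP position; "ee_rot": TCP orientation; "contact_force": force on the tool from outside, world axes, zero at the start; "wrist_torque": the same for the moment, N m; "gripper_width": finger opening in mm.
Only numpy, scipy, OpenCV 4.12 (cv2) and the standard library are available. Lean on these libraries where they do the work, as an engineer would, in place of code of your own. Each camera call takes 0.05 s, during which the arm holds its last target. There are 200 camera calls.

### The job

The bath on the hotplate is hot: take the lid lifter from its pocket, hook it under the lid's wire loop, lift the lid off level and set it down gently in the middle of the stand's platform, keeping the gripper and arm off the hot lid and bath. Work by feel: never press or wrench the lid hard, and do not bang or tip it; leave the bottles and the rack alone. Then unhook the lifter and stand it back in its pocket.

Things in the scene. Friction and masses are not known exactly. Their poses are not given: they have to be found in the camera images.
- lifter: Lid lifter, 151 mm tall, 0.17 kg, standing upright in its pocket: wooden handle, under it a straight 8 mm steel shank on the z axis, at the foot a steel hook pointing to +x. Origin: on the shank's axis at the sole (flat underside of the hook). z points up the handle.
- grip (a point): Grip point in the lifter's wooden handle, on its axis, 112 mm above the sole. The handle is 30 (x) x 22 (y) mm and 80 mm tall, from 71 to 151 mm above the sole; grip it across its 22 mm (y). Once gripped, the hook can be a few mm off from where the poses put it.
- hook_tip (a point): Top of the lip at the hook's tip, in the lifter's frame at x = 30, z = 9 mm. The hook is a flat tongue 18 mm wide (y) and 5 mm thick from x = -12 to +30 mm; its end (x = 25 to 30 mm) is turned up into this lip, 9 mm above the sole. The lid's loop lies between shank and lip when hooked.
- holder: The lifter's fixed open-topped steel pocket: inside 56 (x) x 30 (y) mm, rim 62 mm and inner floor 4 mm above the bench, base plate 95 x 75 mm. Origin: centre of its underside, on the bench. The lifter stands in it with its hook towards +x and its shank about 9 mm to the -x side of the pocket's centre.
- lid: Hot round steel lid on the pot, 0.3 to 0.55 kg, flange 152 mm diameter and 3 mm thick, below it a locating plug of 122 mm diameter, 8 mm deep, loose in the pot. Origin: centre of the plug's underside; the flat top is 11 mm above it. A fixed wire loop stands in the middle of the top.
- loop (a point): Middle of the underside of the loop's 6 mm crossbar, 12 mm above the lid's top (23 mm above the lid's origin). The crossbar runs along the lid's y axis, straight for 54 mm, legs at y = +-34 mm; the hook goes under it along the lid's x axis. The lid hangs level only if carried near the crossbar's middle.
- bath: Fixed unit: grey hotplate 190 x 190 mm, 56 mm tall, carrying a round steel pot of 140 mm outer and 132 mm inner diameter whose rim is 130 mm above the bench. Origin: on the bench below the pot's centre. The seated lid's origin is 122 mm above this.
- stand: Foot of a fixed column stand with a flat square steel platform, 150 x 150 mm, 6 mm thick, centred over it. Origin: on the bench below the platform's centre. The platform's height is set by a clamp screw and is NOT measured: its top is anywhere from 80 to 116 mm above the bench, clamped fast; find it by feel or sight.
- reagent: Bystander: capped reagent bottle, 60 mm diameter, 150 mm tall. Origin: centre of its underside.
- sample_jar: Bystander: brown jar, 52 mm diameter, 85 mm tall. Origin: centre of its underside.
- tube_rack: Bystander: white wire tube rack 67 (x) x 113 (y) x 86 mm tall. Origin: centre of its underside.
Mind the look-alikes: they are no part of the job. Of the things that look like the lifter, take the one that is farthest to the robot's left at the start. Leave any black or yellow look-alike of the lid alone.

How it is judged:
By the outcome, as a careful person would: the job done as asked, in the order asked, and still so for the second after the job is handed in, with the robot touching nothing.
It also fails if it takes over 72 s, if anything falls off the work surface, if the arm or the gripper's body presses on something with over 40 N, if the wrist force passes 120 N, or if a joint passes its speed limit or range.

## Working session

There is one attempt and no reset: what is moved stays moved. The work goes in short steps, Python scripts to look and compute and a tool call to move; the robot and the scene stay as the last step left them, time stands still between calls to the robot, and variables do not carry over. Pictures are saved under pics/ and viewed, about 8 in all and at most 12, crops included, and the job is handed in when it is done.

Besides the shell and the picture viewer there is one more tool, called after "Emit:" by a JSON object that holds its "method" and its "body", one argument or row to a line. play_rows: Moves the arm, as the interface text tells. Its arguments: {"type":"object","properties":{"travel":{"type":"array","items":{"type":"array","items":{"type":"number"}}},"rotation":{"type":"array","items":{"type":"array","items":{"type":"number"}}},"grip":{"type":"array","items":{"type":"number"}}},"required":["travel","rotation","grip"]}

```bash
mkdir -p pics
cat > h.py <<'E'
import numpy as np, cv2
from bench import arm, optics, workorder
from scipy.spatial.transform import Rotation as Ro
def cloud(name):
    s=arm.read_state(); d=optics.get_image(name)
    K=d["camera_matrix"]; z=d["depth"]; v,u=np.mgrid[:z.shape[0],:z.shape[1]]
    P=np.stack([(u-K[0,2])*z/K[0,0],(v-K[1,2])*z/K[1,1],z],-1)
    if "R" in d and d["R"] is not None: W=(P-np.array(d["t"]).ravel())@np.array(d["R"])
    else:
        H=np.array(d["hand_eye"]); Q=P@H[:3,:3].T+H[:3,3]
        W=Q@Ro.from_quat(s["ee_rot"]).as_matrix().T+np.array(s["position"])
    W[z==0]=np.nan
    return d["image"],W,s
E
python3 - <<'E'
from h import *
for n in("scene","top"):
    im,W,s=cloud(n); cv2.imwrite(f"pics/{n}0.png",im); np.save(f"{n}0.npy",W)
print(s, arm.grip_depth)
E
```

```text
{'clock': 0.05, 'joints': array([-9.19405355e-01,  3.85521726e-01,  6.65674626e-03, -5.03537039e-04,
       -1.19399628e+00, -2.58565463e-01]), 'joint_vel': array([ 3.93931800e-04, -8.67047215e-04,  1.42327330e-03, -7.64549804e-05,
       -9.84889762e-04, -1.42998277e-03]), 'joint_efforts': array([-1.10933091e-03, -3.93678832e+01,  1.89160573e+01,  4.20556292e+00,
       -2.34117098e-03,  6.77032318e-06]), 'position': array([ 239.00252158, -576.79916092,  196.35410792]), 'ee_rot': array([-1.95061117e-01,  9.80790518e-01,  1.03026975e-03, -2.43505897e-04]), 'contact_force': array([ 0.10970639,  0.57571543, -0.51577827]), 'wrist_torque': array([ 0.02099357,  0.06066308, -0.03966507]), 'gripper_width': 85.42565228707473} 18.700000000000003
```

View pics/scene0.png

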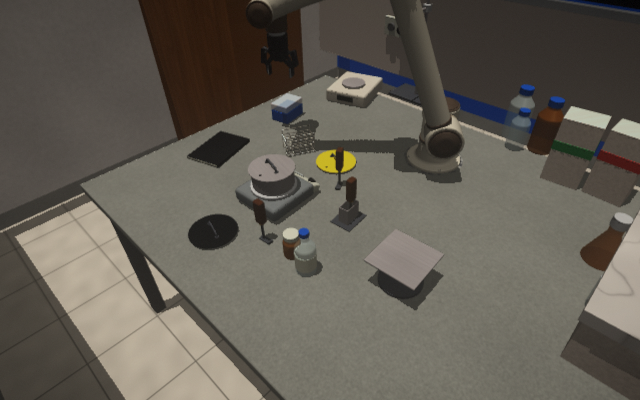

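View pics/top0.png

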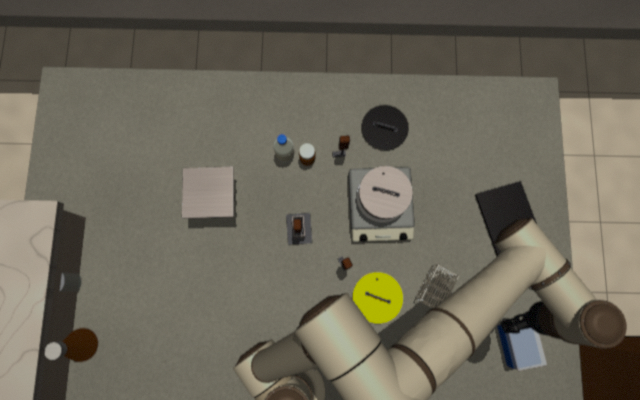

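The scene view shows the lifter in its pocket at (350,205), the pot with its lid at (272,178) and the stand at (403,262). In the top view the lifter is at (298,228), the lid at (385,193) and the platform at (208,192). The other two lifters, at (343,145) and (346,264), are further right.

Run:
```python
from h import *
for n in("top","scene"):
    W=np.load(n+"0.npy"); im=cv2.imread(f"pics/{n}0.png")
    def cl(nm,c,r,z0,z1):
        m=(np.hypot(W[...,0]-c[0],W[...,1]-c[1])<r)&(W[...,2]>z0)&(W[...,2]<z1)
        P=W[m]
        if len(P)<5: print(n,nm,len(P));return None
        rc=cv2.minAreaRect(P[:,:2].astype(np.float32))
        print(n,nm,len(P),"med",np.median(P,0).round(1),"rect",np.round(rc[0],1),np.round(rc[1],1),round(rc[2],1));return P
    if n=="top":
        g={k:W[p[1],p[0]] for k,p in dict(lift=(298,224),lid=(370,200),stand=(208,192),bench=(300,300),reag=(283,140),jar=(307,150),l2=(344,140),l3=(346,262),black=(385,140)).items()}
        for k in g: print(k,g[k].round(1))
    cl("lifter",g["lift"],60,120,175); cl("pocketrim",g["lift"],70,50,68);cl("base",g["lift"],80,3,12)
    P=cl("lidtop",g["lid"],110,126,138); cl("loop",g["lid"],110,143,165)
    cl("stand",g["stand"],130,70,125)
    cl("plate",g["lid"],170,50,62)
    cl("l2",g["l2"],50,90,190);cl("l3",g["l3"],50,90,190);cl("reag",g["reag"],50,90,190)
    cl("jar",g["jar"],40,70,95)
W=np.load("top0.npy")
# zoomed crops
im=cv2.imread("pics/top0.png"); a=cv2.resize(im[150:260,270:430],None,fx=5,fy=5,interpolation=cv2.INTER_CUBIC); cv2.imwrite("pics/c1.png",a)
```

```text
lift [468.7 -13.7 153.8]
lid [ 544.6 -214.8  134. ]
stand [566.6 254.7  92.8]
bench [260.8 -20.   -4.5]
reag [712.   36.4 147.5]
jar [704.1 -31.6  82.6]
l2 [ 715.9 -138.5  147.5]
l3 [ 367.4 -147.5  149.1]
black [ 764.  -276.2   14.2]
top lifter 96 med [465.2 -10.8 153.1] rect [466.1 -10.5] [28.7 21.6] 1.8
top pocketrim 54 med [483.9 -12.3  60.6] rect [476.1 -10.2] [60.5 33.6] 5.6
top base 481 med [464.6 -18.4   4.8] rect [470.4 -12.9] [151.4 155.2] 69.5
top lidtop 1874 med [ 563.9 -252.6  132.4] rect [ 564.9 -252.3] [149.8 134.5] 34.8
top loop 52 med [ 569.6 -257.8  150. ] rect [ 569.3 -259.1] [68.7  6.8] 76.1
top stand 2586 med [564.7 255.2  94.7] rect [566.3 256.2] [151.6 151.6] 3.3
top plate 1226 med [ 516.9 -209.4   54.9] rect [ 553.9 -258.2] [215.6 189. ] 3.3
top l2 134 med [ 711.2 -138.5  145.9] rect [ 717.8 -138.8] [24.  28.9] 5.0
top l3 103 med [ 362.3 -147.7  149. ] rect [ 364.3 -149.9] [29.8 21.4] 25.8
top reag 302 med [706.2  39.  108.6] rect [710.6  40. ] [49.7 57.8] 13.0
top jar 200 med [699.6 -31.3  84. ] rect [700.3 -30.3] [46.9 44.5] 17.5
scene lifter 139 med [477.1  -4.3 144.2] rect [471.2 -10.6] [32.3 24.6] 4.7
scene pocketrim 135 med [483.7  -6.6  58.2] rect [478.8 -11.5] [64.3 37.7] 4.5
scene base 472 med [490.5   6.7   4.9] rect [474.2 -11.9] [145.2 157.9] 26.2
scene lidtop 884 med [ 573.4 -248.2  135. ] rect [ 567.1 -254.1] [152.1 131. ] 47.0
scene loop 29 med [ 576.2 -246.6  151.3] rect [ 573.7 -256. ] [66.4  5.6] 78.2
scene stand 2603 med [574.  260.2  97.1] rect [568.4 255.5] [153.4 150.5] 3.6
scene plate 748 med [ 620.8 -191.1   57.1] rect [ 559.8 -256.8] [214.1 189.8] 3.1
scene l2 226 med [ 727.7 -131.   129.4] rect [ 722.4 -139.5] [22.7 35.3] 8.4
scene l3 148 med [ 376.7 -145.2  127.6] rect [ 369.2 -149. ] [28.9 20. ] 28.3
scene reag 414 med [726.3  49.6 111.7] rect [721.1  31.4] [56.2 79.2] 10.4
scene jar 206 med [707.4 -25.9  86.6] rect [703.7 -30.5] [47.5 42.6] 45.7
```

View pics/c1.png

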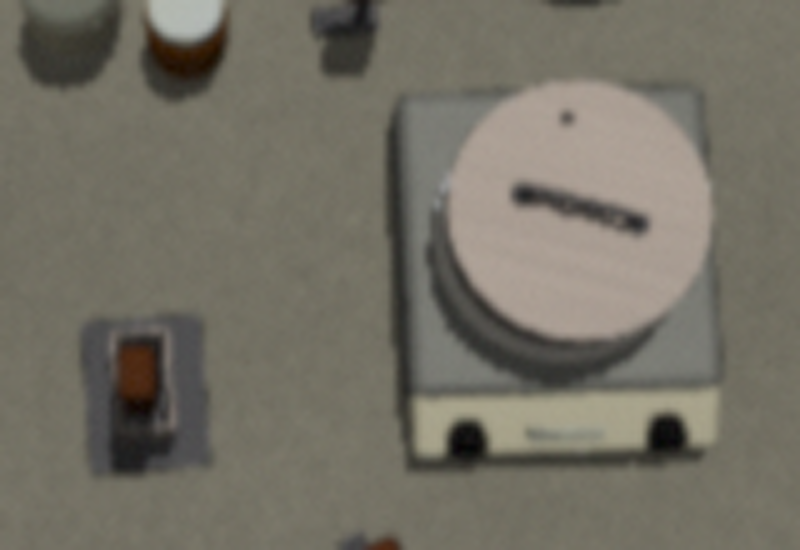

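The crop shows the lifter's handle in the -x half of its pocket at (138,370). The loop runs from (520,193) to (640,223), so the lid is yawed about -13°. I'll move above the lifter for a wrist look.

```bash
cat >> h.py <<'E'
def plan(p,yawx=None):
    """TCP target p (mm), yaw of tool x (deg)."""
    s=arm.read_state(); R=Ro.from_quat(s["ee_rot"]).as_matrix(); q=np.array(s["position"])
    a=np.degrees(np.arctan2(R[1,0],R[0,0]))
    b=a if yawx is None else yawx
    T=Ro.from_euler("z",b,degrees=True).as_matrix()@np.diag([1,-1,-1])
    rv=Ro.from_matrix(R.T@T).as_rotvec()
    print("clock",round(s["clock"],2),"pos",q.round(1),"yaw",round(a%360,2),"F",s["contact_force"].round(1),"M",s["wrist_torque"].round(2),"w",round(s["gripper_width"],1))
    print("rot",rv.round(4),"then travel m",(T.T@(np.array(p)-q)/1000).round(4), "or now", (R.T@(np.array(p)-q)/1000).round(4))
E
python3 -c "
from h import *
plan([460,-11,250],184)
for n in('top','scene'):
    W=np.load(n+'0.npy')
    m=(np.hypot(W[...,0]-566,W[...,1]+254)<95)&(W[...,2]>128)&(W[...,2]<139)
    print(n,cv2.minEnclosingCircle(W[m][:,:2].astype(np.float32)),W[m].mean(0))
"
```

```text
clock 0.1 pos [ 239.  -576.9  196.4] yaw 202.5 F [ 0.4 -0.2  0.1] M [ 0.04 -0.   -0.02] w 85.4
rot [ 0.0019 -0.0004  0.3228] then travel m [-0.2599  0.5491 -0.0536] or now [-0.4207  0.4383 -0.0528]
top ((569.454345703125, -259.0550537109375), 76.02418518066406) [ 569.0710172  -258.44953927  132.69801451]
scene ((570.7744140625, -261.505615234375), 79.07630920410156) [ 575.17547847 -256.63072966  134.9534824 ]
```

Emit:
{"method": "play_rows", "body": {
  "travel": [
    [0,0,-0.018],
    [0,0,-0.018],
    [0,0,-0.018],
    [-0.0144,0.0305,0],
    [-0.0144,0.0305,0],
    [-0.0144,0.0305,0],
    [-0.0144,0.0305,0],
    [-0.0144,0.0305,0],
    [-0.0144,0.0305,0],
    [-0.0144,0.0305,0],
    [-0.0144,0.0305,0],
    [-0.0144,0.0305,0]
  ],
  "rotation": [
    [0,0,0.1076],
    [0,0,0.1076],
    [0,0,0.1076],
    [0,0,0],
    [0,0,0],
    [0,0,0],
    [0,0,0],
    [0,0,0],
    [0,0,0],
    [0,0,0],
    [0,0,0],
    [0,0,0]
  ],
  "grip": [1,1,1,1,1,1,1,1,1,1,1,1]
}}

```text
clock: 1.1
position: [349.2, -292.8, 251.1]
ee_rot: [-0.035, 0.999, 0.0, -0.0]
contact_force: [0.4, 1.0, -0.0]
gripper_width: 85.2
```

Emit:
{"method": "play_rows", "body": {
  "travel": [
    [-0.0144,0.0305,0],
    [-0.0144,0.0305,0],
    [-0.0144,0.0305,0],
    [-0.0144,0.0305,0],
    [-0.0144,0.0305,0],
    [-0.0144,0.0305,0],
    [-0.0144,0.0305,0],
    [-0.0144,0.0305,0],
    [-0.0144,0.0305,0],
    [0,0,0],
    [0,0,0]
  ],
  "rotation": [
    [0,0,0],
    [0,0,0],
    [0,0,0],
    [0,0,0],
    [0,0,0],
    [0,0,0],
    [0,0,0],
    [0,0,0],
    [0,0,0],
    [0,0,0],
    [0,0,0]
  ],
  "grip": [1,1,1,1,1,1,1,1,1,1,1]
}}

```text
clock: 2.02
position: [459.5, -10.2, 250.8]
ee_rot: [-0.036, 0.999, -0.0, -0.001]
contact_force: [-0.3, -0.2, -0.1]
gripper_width: 85.3
```

Run:
```python
from h import *
im,W,s=cloud("wrist"); cv2.imwrite("pics/w1.png",im); np.save("w1.npy",W)
plan([466,-11,97.3],184)
def cl(nm,c,r,z0,z1):
    m=(np.hypot(W[...,0]-c[0],W[...,1]-c[1])<r)&(W[...,2]>z0)&(W[...,2]<z1); P=W[m]
    if len(P)<5: return print(nm,len(P))
    rc=cv2.minAreaRect(P[:,:2].astype(np.float32)); print(nm,len(P),np.median(P,0).round(1),np.round(rc,1) if 0 else [np.round(x,1) for x in rc])
cl("handle",[468,-11],40,148,165); cl("rim",[475,-11],60,57,68); cl("base",[475,-11],60,2,10); cl("bench",[475,-11],120,-8,2)
```

```text
clock 2.07 pos [459.1 -11.1 250.9] yaw 184.09 F [-0.7 -0.4  0.5] M [ 0.08 -0.01 -0.01] w 85.5
rot [-0.0002 -0.0015  0.0015] then travel m [-0.0069 -0.0003  0.1536] or now [-0.0071 -0.0003  0.1536]
handle 833 [468.6 -10.5 154. ] [array([469.7, -10.7]), array([29.2, 21.7]), np.float64(4.8)]
rim 263 [466.9 -16.5  61.5] [array([478.8, -10.7]), array([59.5, 33.7]), np.float64(5.7)]
base 2557 [465.2 -12.3   3.8] [array([477.3, -12.7]), array([ 92.5, 103.3]), np.float64(88.0)]
bench 22290 [ 4.607e+02 -1.250e+01 -3.000e-01] [array([475.1, -11. ]), array([239. , 239.7]), np.float64(4.6)]
```

View pics/w1.png

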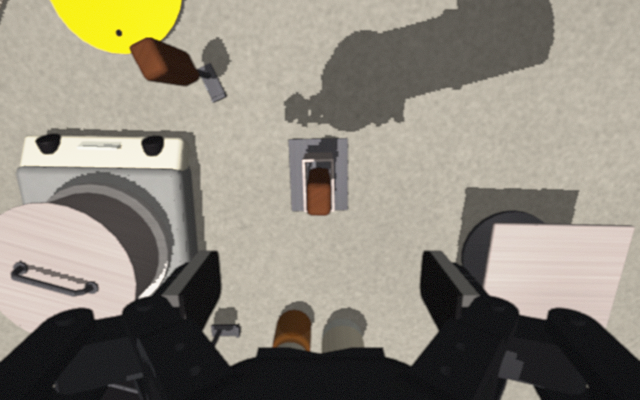

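The wrist image shows the handle at (318,190), inside the pocket rim, with its yaw about 5°. Its position agrees with the other views to within 1–2 mm. Next I'll descend and grip.

Emit:
{"method": "play_rows", "body": {
  "travel": [
    [-0.0105,0.0002,0],
    [0,0,0.03],
    [0,0,0.03],
    [0,0,0.03],
    [0,0,0.03],
    [0,0,0.0236],
    [0,0,0.01],
    [0,0,0],
    [0,0,0]
  ],
  "rotation": [
    [0,0,-0.015],
    [0,0,0],
    [0,0,0],
    [0,0,0],
    [0,0,0],
    [0,0,0],
    [0,0,0],
    [0,0,0],
    [0,0,0]
  ],
  "grip": [1,1,1,1,1,1,1,1,1]
}}

```text
clock: 2.82
position: [470.2, -11.6, 97.7]
ee_rot: [-0.042, 0.999, -0.0, -0.0]
contact_force: [-0.2, 0.3, 1.5]
gripper_width: 85.6
```

Emit:
{"method": "play_rows", "body": {
  "travel": [
    [0,0,0],
    [0,0,0],
    [0,0,0],
    [0,0,0],
    [0,0,0],
    [0,0,0],
    [0,0,0],
    [0,0,0]
  ],
  "rotation": [
    [0,0,0],
    [0,0,0],
    [0,0,0],
    [0,0,0],
    [0,0,0],
    [0,0,0],
    [0,0,0],
    [0,0,0]
  ],
  "grip": [0.6,0.4,0.3,0.2,0.1,0,0,0]
}}

```text
clock: 3.48
position: [470.5, -10.6, 98.5]
ee_rot: [-0.043, 0.999, -0.0, 0.001]
contact_force: [-0.7, 0.1, 5.2]
gripper_width: 20.6
```

Emit:
{"method": "play_rows", "body": {
  "travel": [
    [0,0,-0.004],
    [0,0,-0.01],
    [0,0,-0.016],
    [0,0,-0.03],
    [0,0,-0.03],
    [0,0,-0.03],
    [0,0,-0.03],
    [0,0,-0.015],
    [0,0,0],
    [0,0,0],
    [0,0,0]
  ],
  "rotation": [
    [0,0,0],
    [0,0,0],
    [0,0,0],
    [0,0,0],
    [0,0,0],
    [0,0,0],
    [0,0,0],
    [0,0,0],
    [0,0,0],
    [0,0,0],
    [0,0,0]
  ],
  "grip": [0,0,0,0,0,0,0,0,0,0,0]
}}

```text
clock: 4.4
position: [468.4, -10.7, 260.7]
ee_rot: [-0.042, 0.999, 0.0, -0.002]
contact_force: [0.3, 1.0, -2.4]
gripper_width: 21.1
```

Run:
```python
from h import *
plan([469,-10,260],185)
tiles=[]
for n in("scene","top","wrist"):
    im,W,s=cloud(n); np.save(n+"2.npy",W); cv2.imwrite(f"pics/{n}2.png",im)
    p=np.array(s["position"])
    m=(np.hypot(W[...,0]-p[0],W[...,1]-p[1])<60)&(W[...,2]<p[2]-25)&(W[...,2]>p[2]-110)
    P=W[m]; print(n,len(P),P.min(0).round(1) if len(P) else "",P.max(0).round(1) if len(P) else "")
    if n=="wrist": tiles.append(cv2.resize(im,(640,400)))
    else:
        d=optics.get_image(n); c=np.array(d["R"])@(p+[10,0,-60])+np.array(d["t"]).ravel(); c=np.array(d["camera_matrix"])@c; c=(c[:2]/c[2]).astype(int)
        tiles.append(cv2.resize(im[c[1]-40:c[1]+40,c[0]-40:c[0]+40],(320,320),interpolation=cv2.INTER_CUBIC)); print(c)
o=np.zeros((720,640,3),np.uint8); o[:320,:320]=tiles[0];o[:320,320:]=tiles[1];o[320:]=tiles[2]
cv2.imwrite("pics/t2.png",cv2.resize(o,(533,600)))
```

```text
clock 4.4 pos [468.4 -10.7 260.7] yaw 184.85 F [ 0.3  1.  -2.4] M [-0.01  0.05  0.03] w 21.1
rot [ 0.0003 -0.0042 -0.0026] then travel m [-0.0006  0.0006  0.0007] or now [-0.0006  0.0006  0.0007]
scene 110 [452.3 -20.3 167.8] [498.8   1.1 234.6]
[349 167]
top 20 [452.5 -20.1 168.9] [461.   -3.7 174.9]
[296 217]
wrist 426 [456.1 -19.9 168.9] [473.7  -1.4 198.3]
```

View pics/t2.png

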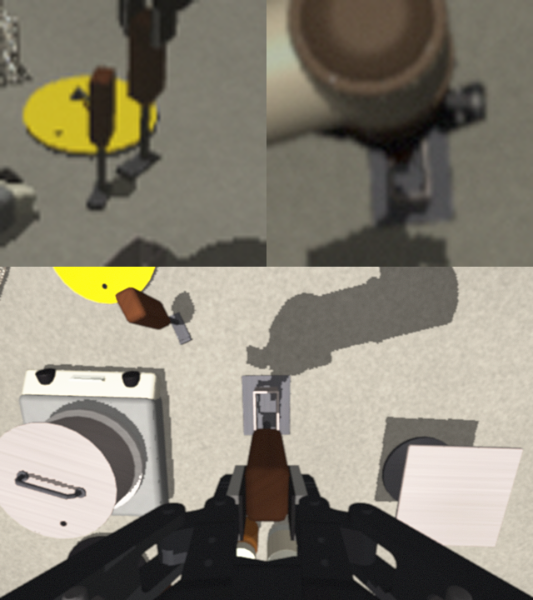

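The tiles show the lifter hanging upright in the grip: hook pointing to +x at (140,165) in the scene tile, handle at (265,475) in the wrist tile. I'll check its tilt and the lid's pose from the numbers.

Run:
```python
from h import *
p=np.array([468.4,-10.7,260.7])
for n in("scene","wrist"):
    W=np.load(n+"2.npy")
    m=(np.hypot(W[...,0]-p[0],W[...,1]-p[1])<60)&(W[...,2]<p[2]-25)&(W[...,2]>p[2]-110); P=W[m]
    T=P[P[:,2]<180]; 
    for a in range(448,504,8):
        q=T[(T[:,0]>=a)&(T[:,0]<a+8)]
        if len(q): print(n,a,len(q),q.mean(0).round(1),q[:,2].max().round(1),q[:,2].min().round(1))
    for a in range(180,240,12):
        q=P[(P[:,2]>=a)&(P[:,2]<a+12)]
        if len(q): print(n,"shank",a,len(q),q.mean(0).round(1))
W=np.load("wrist2.npy")
for nm,z0,z1 in(("lid",128,138),("loop",143,160)):
    m=(np.hypot(W[...,0]-571,W[...,1]+258)<95)&(W[...,2]>z0)&(W[...,2]<z1)
    P=W[m]; print(nm,len(P),P.mean(0).round(1),np.median(P[:,2]),cv2.minAreaRect(P[:,:2].astype(np.float32)),cv2.minEnclosingCircle(P[:,:2].astype(np.float32)))
m=(np.hypot(W[...,0]-567,W[...,1]-256)<115)&(W[...,2]>80)&(W[...,2]<116);P=W[m];print("stand",P.mean(0).round(1),np.median(P[:,2]),cv2.minAreaRect(P[:,:2].astype(np.float32)))
```

```text
scene 448 1 [452.3 -11.9 171. ] 171.0 171.0
scene 456 6 [459.7  -5.6 173.3] 176.5 170.9
scene 464 15 [467.8  -9.3 174.1] 179.5 167.9
scene 472 12 [475.6 -10.  172.4] 175.0 169.8
scene 480 10 [483.7  -7.8 173. ] 175.2 169.0
scene 488 16 [492.9  -8.1 172.7] 178.4 167.8
scene 496 6 [497.5  -9.  175.2] 178.5 171.9
scene shank 180 11 [468.4 -10.6 186.2]
scene shank 192 9 [469.8  -9.5 199.6]
scene shank 204 10 [468.6 -11.3 209.4]
scene shank 216 10 [469.1 -10.6 221.5]
scene shank 228 4 [472.5  -8.4 232. ]
wrist 456 207 [460.  -10.9 171.4] 173.2 168.9
wrist 464 160 [467.2 -10.5 172.2] 179.7 169.7
wrist 472 6 [472.5 -12.8 170.6] 171.2 169.4
wrist shank 180 37 [465.5 -10.6 186.2]
wrist shank 192 16 [465.1 -10.8 195.1]
lid 15325 [ 568.9 -254.8  133.1] 133.08444499438076 ((573.4364013671875, -252.89053344726562), (138.9876251220703, 151.30892944335938), 82.9466323852539) ((572.7268676757812, -259.025390625), 76.36080932617188)
loop 522 [ 572.  -256.9  149.3] 149.8742890436158 ((572.1619262695312, -258.8802490234375), (69.61434173583984, 7.527206897735596), 75.1655044555664) ((572.5244140625, -258.97625732421875), 34.807491302490234)
stand [559.5 257.1  94.3] 94.36029693128822 ((568.5249633789062, 255.96170043945312), (150.29930114746094, 151.7569580078125), 3.0063045024871826)
```

Emit:
{"method": "play_rows", "body": {
  "travel": [
    [0,0,0],
    [0,0,0],
    [0,0,0],
    [-0.0123,-0.027,0],
    [-0.0123,-0.027,0],
    [-0.0123,-0.027,0],
    [-0.0123,-0.027,0],
    [-0.0123,-0.027,0],
    [-0.0123,-0.027,0],
    [-0.0123,-0.027,0],
    [-0.0123,-0.027,0],
    [0,0,0]
  ],
  "rotation": [
    [0,0,0.1097],
    [0,0,0.1097],
    [0,0,0.1097],
    [0,0,0],
    [0,0,0],
    [0,0,0],
    [0,0,0],
    [0,0,0],
    [0,0,0],
    [0,0,0],
    [0,0,0],
    [0,0,0]
  ],
  "grip": [0,0,0,0,0,0,0,0,0,0,0,0]
}}

```text
clock: 5.65
position: [513.5, -248.1, 261.3]
ee_rot: [0.124, 0.992, -0.001, -0.001]
contact_force: [0.0, 1.0, -1.7]
gripper_width: 20.7
```

Emit:
{"method": "play_rows", "body": {
  "travel": [
    [0,0,0.008],
    [0,0,0.009],
    [0,0,0.006],
    [0,0,0],
    [0,0,0]
  ],
  "rotation": [
    [0,0,0],
    [0,0,0],
    [0,0,0],
    [0,0,0],
    [0,0,0]
  ],
  "grip": [0,0,0,0,0]
}}

```text
clock: 6.07
position: [512.8, -243.1, 239.2]
ee_rot: [0.121, 0.993, -0.0, -0.001]
contact_force: [0.1, 0.3, -1.1]
gripper_width: 20.7
```

Run:
```python
from h import *
plan([512,-244,231.5],166)
im,W,s=cloud("wrist"); cv2.imwrite("pics/w3.png",im); p=np.array(s["position"])
for nm,z0,z1 in(("lid",129,136),("loop",146,160)):
    m=(np.hypot(W[...,0]-572,W[...,1]+259)<95)&(W[...,2]>z0)&(W[...,2]<z1)
    P=W[m]; print(nm,len(P),P.mean(0).round(1),np.median(P[:,2]),cv2.minAreaRect(P[:,:2].astype(np.float32)),cv2.minEnclosingCircle(P[:,:2].astype(np.float32)))
m=(np.hypot(W[...,0]-p[0],W[...,1]-p[1])<14)&(W[...,2]>136.5)&(W[...,2]<147); print("tongue",m.sum(),W[m].mean(0),np.percentile(W[m][:,2],[10,50,90]))
im,W,s=cloud("scene"); cv2.imwrite("pics/s3.png",cv2.resize(im[130:210,220:330],None,fx=7,fy=7,interpolation=cv2.INTER_CUBIC))
```

```text
clock 6.07 pos [ 512.8 -243.1  239.2] yaw 166.1 F [ 0.1  0.3 -1.1] M [-0.   -0.06 -0.01] w 20.7
rot [-0.0002 -0.0014  0.0017] then travel m [ 0.0006 -0.001   0.0077] or now [ 0.0006 -0.001   0.0077]
lid 9255 [ 551.4 -255.7  132.8] 132.7637894728533 ((568.5548095703125, -259.0616760253906), (144.2870635986328, 146.3699493408203), 31.3281307220459) ((572.6482543945312, -259.2194519042969), 75.94686126708984)
loop 379 [ 507.5 -240.8  149.8] 149.47017459592772 ((508.6076354980469, -241.26808166503906), (17.377099990844727, 16.267658233642578), 76.59956359863281) ((508.7495422363281, -241.35926818847656), 11.752510070800781)<stdin>:7: RuntimeWarning: Mean of empty slice.
  ret = um.true_divide(
Traceback (most recent call last):
IndexError: index -1 is out of bounds for axis 0 with size 0
```

Emit:
{"method": "play_rows", "body": {
  "travel": [
    [0,-0.0007,0.003],
    [0,0,0.003],
    [0,0,0.002],
    [0,0,0.001],
    [0,0,0],
    [0,0,0]
  ],
  "rotation": [
    [0,0,0],
    [0,0,0],
    [0,0,0],
    [0,0,0],
    [0,0,0],
    [0,0,0]
  ],
  "grip": [0,0,0,0,0,0]
}}

```text
clock: 6.62
position: [513.0, -244.8, 230.8]
ee_rot: [0.122, 0.993, -0.0, -0.0]
contact_force: [1.0, 0.6, -1.6]
gripper_width: 21.0
```

Run:
```python
from h import *
plan([572.4-25,-259.1+6,229],166)
im,W,s=cloud("wrist"); p=np.array(s["position"])
m=(np.hypot(W[...,0]-572,W[...,1]+259)<70)&(W[...,2]>129)&(W[...,2]<135.5);print(np.median(W[m][:,2]))
m=(np.hypot(W[...,0]-p[0],W[...,1]-p[1])<17)&(W[...,2]>135.8)&(W[...,2]<147); print("tongue",m.sum(),W[m].mean(0),np.median(W[m][:,2]))
im,W,s=cloud("scene"); cv2.imwrite("pics/s3.png",cv2.resize(im[130:210,220:330],None,fx=7,fy=7,interpolation=cv2.INTER_CUBIC))
```

```text
clock 6.62 pos [ 513.  -244.8  230.8] yaw 166.01 F [ 1.   0.6 -1.6] M [ 0.02 -0.05 -0.  ] w 21.0
rot [-0.0001 -0.      0.0002] then travel m [-0.0354  0.0002  0.0018] or now [-0.0354  0.0002  0.0018]
132.76547667415988
tongue 363 [ 507.6742819  -242.43031849  140.98681379] 140.93009956177875
```

View pics/s3.png

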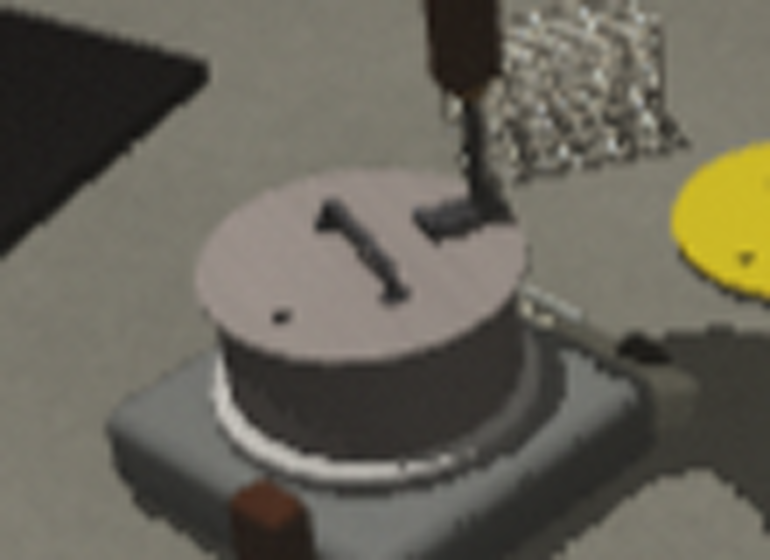

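The view shows the hook over the lid at (460,215), pointing at the middle of the loop at (365,250). It is about 3 mm above the lid. I'll lower it 1.5 mm and slide in with force checks.

Emit:
{"method": "play_rows", "body": {
  "travel": [
    [0,0,0.0005],
    [0,0,0.0005],
    [0,0,0.0005],
    [0,0,0],
    [0,0,0]
  ],
  "rotation": [
    [0,0,0],
    [0,0,0],
    [0,0,0],
    [0,0,0],
    [0,0,0]
  ],
  "grip": [0,0,0,0,0]
}}

```text
clock: 7.13
position: [513.0, -244.7, 229.3]
ee_rot: [0.122, 0.993, -0.0, -0.0]
contact_force: [-0.3, -0.2, -1.2]
gripper_width: 21.1
```

Emit:
{"method": "play_rows", "body": {
  "travel": [
    [-0.004,0,0],
    [-0.006,0,0],
    [-0.006,0,0],
    [-0.006,0,0],
    [-0.004,0,0],
    [0,0,0],
    [0,0,0]
  ],
  "rotation": [
    [0,0,0],
    [0,0,0],
    [0,0,0],
    [0,0,0],
    [0,0,0],
    [0,0,0],
    [0,0,0]
  ],
  "grip": [0,0,0,0,0,0,0]
}}

```text
clock: 7.72
position: [538.4, -251.0, 228.9]
ee_rot: [0.122, 0.993, 0.0, -0.0]
contact_force: [1.0, 0.1, -0.9]
gripper_width: 20.6
```

Emit:
{"method": "play_rows", "body": {
  "travel": [
    [-0.0015,0,0],
    [-0.0015,0,0],
    [-0.0015,0,0],
    [-0.0015,0,0],
    [-0.0015,0,0],
    [0,0,0]
  ],
  "rotation": [
    [0,0,0],
    [0,0,0],
    [0,0,0],
    [0,0,0],
    [0,0,0],
    [0,0,0]
  ],
  "grip": [0,0,0,0,0,0]
}}

```text
clock: 8.22
position: [545.8, -252.9, 229.3]
ee_rot: [0.122, 0.993, -0.0, 0.0]
contact_force: [0.7, -0.5, -1.3]
gripper_width: 21.2
```

Emit:
{"method": "play_rows", "body": {
  "travel": [
    [-0.002,0,0],
    [-0.002,0,0],
    [-0.002,0,0],
    [-0.002,0,0],
    [-0.002,0,0],
    [-0.002,0,0],
    [0,0,0],
    [0,0,0]
  ],
  "rotation": [
    [0,0,0],
    [0,0,0],
    [0,0,0],
    [0,0,0],
    [0,0,0],
    [0,0,0],
    [0,0,0],
    [0,0,0]
  ],
  "grip": [0,0,0,0,0,0,0,0]
}}

```text
clock: 8.88
position: [557.2, -255.7, 229.2]
ee_rot: [0.122, 0.993, 0.0, -0.0]
contact_force: [-0.2, 0.1, -2.0]
gripper_width: 21.1
```

Run:
```python
from h import *
plan([572.4-14*.97,-259.1+14*.242,229],166)
a=cloud("scene")[0];b=cloud("wrist")[0]
a=cv2.resize(a[150:200,235:315],(640,400),interpolation=cv2.INTER_CUBIC)
cv2.imwrite("pics/s4.png",cv2.resize(np.vstack([a,b]),(480,600)))
```

```text
clock 8.88 pos [ 557.2 -255.7  229.2] yaw 166.01 F [-0.2  0.1 -2. ] M [ 0.01  0.01 -0.01] w 21.1
rot [ 0.     -0.0003  0.0002] then travel m [-0.0016  0.0004  0.0002] or now [-0.0016  0.0004  0.0002]
```

View pics/s4.png

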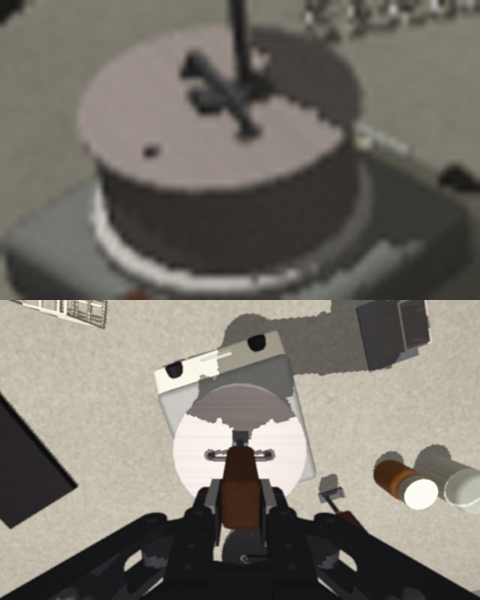

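The views show the tongue through the loop, centred between the legs at (210,455) and (270,455), with no contact force. I'll raise it slowly.

Emit:
{"method": "play_rows", "body": {
  "travel": [
    [-0.001,0,-0.001],
    [0,0,-0.001],
    [0,0,-0.001],
    [0,0,-0.001],
    [0,0,-0.0007],
    [0,0,-0.0007],
    [0,0,-0.0007],
    [0,0,-0.0007],
    [0,0,0],
    [0,0,0]
  ],
  "rotation": [
    [0,0,0],
    [0,0,0],
    [0,0,0],
    [0,0,0],
    [0,0,0],
    [0,0,0],
    [0,0,0],
    [0,0,0],
    [0,0,0],
    [0,0,0]
  ],
  "grip": [0,0,0,0,0,0,0,0,0,0]
}}

```text
clock: 9.82
position: [557.6, -255.7, 235.1]
ee_rot: [0.122, 0.993, 0.0, -0.001]
contact_force: [0.1, 0.5, -6.3]
gripper_width: 21.1
```

Emit:
{"method": "play_rows", "body": {
  "travel": [
    [0,0,-0.001],
    [0,0,-0.001],
    [0,0,-0.001],
    [0,0,-0.001],
    [0,0,0],
    [0,0,0]
  ],
  "rotation": [
    [0,0,0],
    [0,0,0],
    [0,0,0],
    [0,0,0],
    [0,0,0],
    [0,0,0]
  ],
  "grip": [0,0,0,0,0,0]
}}

```text
clock: 10.32
position: [558.2, -255.9, 240.3]
ee_rot: [0.122, 0.993, 0.0, 0.0]
contact_force: [-0.3, -0.7, -5.7]
gripper_width: 20.8
```

```bash
cat >> h.py <<'E'
def lidlevel(name,c,zl,r=90,h=9):
    im,W,s=cloud(name); p=np.array(s["position"])
    m=(np.hypot(W[...,0]-c[0],W[...,1]-c[1])<r)&(abs(W[...,2]-zl)<h)
    P=W[m]
    for _ in range(4):
        A=np.c_[P[:,:2]-c,np.ones(len(P))]; k=np.linalg.lstsq(A,P[:,2],rcond=None)[0]; e=P[:,2]-A@k; P=P[abs(e)<max(1.5,1.5*e.std())]
    print(name,"lid n",len(P),"tilt deg",np.degrees(k[:2]).round(2),"z",k[2].round(1),"circ",cv2.minEnclosingCircle(P[:,:2].astype(np.float32)))
    return W
E
python3 - <<'E'
from h import *
plan([559,-256,229],166)
for n in("wrist","scene"): lidlevel(n,[572,-259],136)
E
```

```text
clock 10.32 pos [ 558.2 -255.9  240.3] yaw 166.01 F [-0.3 -0.7 -5.7] M [0.05 0.05 0.05] w 20.8
rot [0.0001 0.0003 0.0002] then travel m [-0.0008  0.0001  0.0113] or now [-0.0008  0.0001  0.0113]
wrist lid n 15919 tilt deg [ 0.03 -0.15] z 138.2 circ ((572.3883056640625, -259.32781982421875), 75.7854232788086)
scene lid n 607 tilt deg [-0.02 -0.12] z 140.5 circ ((572.8302001953125, -260.15728759765625), 76.88191223144531)
```

Lid is up 5.4 mm and level, and the load is about 4.2 N. I'll lift it clear and carry it over.

Emit:
{"method": "play_rows", "body": {
  "travel": [
    [0,0,-0.001],
    [0,0,-0.002],
    [0,0,-0.003],
    [0,0,-0.004],
    [0,0,-0.005],
    [0,0,-0.005],
    [0,0,-0.005],
    [0,0,-0.004],
    [0,0,-0.003],
    [0,0,-0.002],
    [0,0,-0.001],
    [0,0,0]
  ],
  "rotation": [
    [0,0,0],
    [0,0,0],
    [0,0,0],
    [0,0,0],
    [0,0,0],
    [0,0,0],
    [0,0,0],
    [0,0,0],
    [0,0,0],
    [0,0,0],
    [0,0,0],
    [0,0,0]
  ],
  "grip": [0,0,0,0,0,0,0,0,0,0,0,0]
}}

```text
clock: 11.42
position: [558.1, -256.0, 275.3]
ee_rot: [0.122, 0.993, -0.0, 0.0]
contact_force: [0.9, -0.6, -5.7]
gripper_width: 20.9
```

Run:
```python
from h import *
plan([554.1,259.4,275],166)
print(arm.read_state()["joints"].round(2))
lidlevel("wrist",[572,-259],172)
```

```text
clock 11.42 pos [ 558.1 -256.   275.3] yaw 166.01 F [ 0.9 -0.6 -5.7] M [-0.    0.02 -0.02] w 20.9
rot [0.     0.0002 0.0002] then travel m [1.286e-01 4.991e-01 3.000e-04] or now [1.285e-01 4.991e-01 3.000e-04]
[-0.17  0.33  0.11  0.   -1.36 -1.65]
wrist lid n 15931 tilt deg [-0.01 -0.13] z 173.2 circ ((572.367431640625, -259.28533935546875), 75.74756622314453)
```

Emit:
{"method": "play_rows", "body": {
  "travel": [
    [0.0005,0.002,0],
    [0.001,0.004,0],
    [0.0015,0.006,0],
    [0.0021,0.008,0],
    [0.0026,0.01,0],
    [0.0031,0.012,0],
    [0.0031,0.012,0],
    [0.0031,0.012,0],
    [0.0031,0.012,0],
    [0.0031,0.012,0],
    [0.0031,0.012,0],
    [0.0031,0.012,0]
  ],
  "rotation": [
    [0,0,0],
    [0,0,0],
    [0,0,0],
    [0,0,0],
    [0,0,0],
    [0,0,0],
    [0,0,0],
    [0,0,0],
    [0,0,0],
    [0,0,0],
    [0,0,0],
    [0,0,0]
  ],
  "grip": [0,0,0,0,0,0,0,0,0,0,0,0]
}}

```text
clock: 12.47
position: [557.1, -136.8, 275.2]
ee_rot: [0.122, 0.993, 0.0, 0.0]
contact_force: [0.8, 0.2, -5.7]
gripper_width: 21.0
```

Emit:
{"method": "play_rows", "body": {
  "travel": [
    [0.0031,0.012,0],
    [0.0031,0.012,0],
    [0.0031,0.012,0],
    [0.0031,0.012,0],
    [0.0031,0.012,0],
    [0.0031,0.012,0],
    [0.0031,0.012,0],
    [0.0031,0.012,0],
    [0.0031,0.012,0],
    [0.0031,0.012,0],
    [0.0031,0.012,0],
    [0.0031,0.012,0]
  ],
  "rotation": [
    [0,0,0],
    [0,0,0],
    [0,0,0],
    [0,0,0],
    [0,0,0],
    [0,0,0],
    [0,0,0],
    [0,0,0],
    [0,0,0],
    [0,0,0],
    [0,0,0],
    [0,0,0]
  ],
  "grip": [0,0,0,0,0,0,0,0,0,0,0,0]
}}

```text
clock: 13.47
position: [555.8, 11.8, 275.1]
ee_rot: [0.122, 0.993, 0.0, 0.0]
contact_force: [0.4, -0.9, -5.7]
gripper_width: 21.2
```

Emit:
{"method": "play_rows", "body": {
  "travel": [
    [0.0031,0.012,0],
    [0.0031,0.012,0],
    [0.0031,0.012,0],
    [0.0031,0.012,0],
    [0.0031,0.012,0],
    [0.0031,0.012,0],
    [0.0031,0.012,0],
    [0.0031,0.012,0],
    [0.0031,0.012,0],
    [0.0031,0.012,0],
    [0.0031,0.012,0],
    [0.0031,0.012,0]
  ],
  "rotation": [
    [0,0,0],
    [0,0,0],
    [0,0,0],
    [0,0,0],
    [0,0,0],
    [0,0,0],
    [0,0,0],
    [0,0,0],
    [0,0,0],
    [0,0,0],
    [0,0,0],
    [0,0,0]
  ],
  "grip": [0,0,0,0,0,0,0,0,0,0,0,0]
}}

```text
clock: 14.47
position: [554.5, 160.5, 275.1]
ee_rot: [0.122, 0.993, -0.0, -0.0]
contact_force: [0.1, -0.2, -5.6]
gripper_width: 20.8
```

Run:
```python
from h import *
plan([554.1,259.4,275],166)
```

```text
clock 14.47 pos [554.5 160.5 275.1] yaw 166.01 F [ 0.1 -0.2 -5.6] M [0.03 0.02 0.  ] w 20.8
rot [-0.     -0.      0.0002] then travel m [0.0243 0.0959 0.0001] or now [0.0243 0.0959 0.0001]
```

Emit:
{"method": "play_rows", "body": {
  "travel": [
    [0.0031,0.012,0],
    [0.0031,0.012,0],
    [0.0031,0.012,0],
    [0.0031,0.012,0],
    [0.0026,0.01,0],
    [0.0026,0.01,0],
    [0.0021,0.008,0],
    [0.0018,0.007,0],
    [0.0013,0.005,0],
    [0.001,0.004,0],
    [0.0008,0.003,0],
    [0.0002,0.001,0]
  ],
  "rotation": [
    [0,0,0],
    [0,0,0],
    [0,0,0],
    [0,0,0],
    [0,0,0],
    [0,0,0],
    [0,0,0],
    [0,0,0],
    [0,0,0],
    [0,0,0],
    [0,0,0],
    [0,0,0]
  ],
  "grip": [0,0,0,0,0,0,0,0,0,0,0,0]
}}

```text
clock: 15.47
position: [553.7, 258.7, 275.1]
ee_rot: [0.122, 0.993, 0.0, -0.0]
contact_force: [-0.2, -0.1, -5.3]
gripper_width: 20.9
```

Run:
```python
from h import *
plan([554.1,259.4,275],166)
W=lidlevel("wrist",[568,256],172); W2=lidlevel("scene",[568,256],172)
for w in(W,W2):
    m=(np.hypot(w[...,0]-568,w[...,1]-256)<112)&(w[...,2]>85)&(w[...,2]<105);P=w[m];print(len(P),np.median(P,0).round(1),cv2.minAreaRect(P[:,:2].astype(np.float32)))
```

```text
clock 15.47 pos [553.7 258.7 275.1] yaw 166.02 F [-0.2 -0.1 -5.3] M [-0.03 -0.01  0.06] w 20.9
rot [ 0.     -0.      0.0003] then travel m [-0.0002  0.0008  0.0001] or now [-0.0002  0.0008  0.0001]
wrist lid n 15934 tilt deg [-0.38  0.08] z 173.0 circ ((567.7774047851562, 255.32371520996094), 75.83090209960938)
scene lid n 1428 tilt deg [-0.41  0.22] z 175.4 circ ((566.9547119140625, 253.9351043701172), 76.78206634521484)
1349 [502.7 302.3  94.7] ((568.7692260742188, 255.4492950439453), (148.53453063964844, 150.07504272460938), 3.0498464107513428)
1679 [600.5 282.   97. ] ((569.4564208984375, 255.3753662109375), (150.7218017578125, 150.30369567871094), 3.3490800857543945)
```

Emit:
{"method": "play_rows", "body": {
  "travel": [
    [-0.001,0.0003,0.002],
    [0,0,0.004],
    [0,0,0.006],
    [0,0,0.008],
    [0,0,0.008],
    [0,0,0.008],
    [0,0,0.008],
    [0,0,0.006],
    [0,0,0.005],
    [0,0,0.003],
    [0,0,0.002],
    [0,0,0.001]
  ],
  "rotation": [
    [0,0,0],
    [0,0,0],
    [0,0,0],
    [0,0,0],
    [0,0,0],
    [0,0,0],
    [0,0,0],
    [0,0,0],
    [0,0,0],
    [0,0,0],
    [0,0,0],
    [0,0,0]
  ],
  "grip": [0,0,0,0,0,0,0,0,0,0,0,0]
}}

```text
clock: 16.57
position: [554.8, 258.5, 214.0]
ee_rot: [0.122, 0.993, -0.0, 0.0]
contact_force: [-0.1, -0.2, -5.5]
gripper_width: 20.7
```

Run:
```python
from h import *
plan([555,258.7,207.8],166)
W=lidlevel("wrist",[568,256],112)
w=cloud("scene")[1]
m=(np.hypot(w[...,0]-568,w[...,1]-256)<112)&(w[...,2]>85)&(w[...,2]<101);P=w[m];print(len(P),np.median(P,0).round(1),cv2.minAreaRect(P[:,:2].astype(np.float32)))
```

```text
clock 16.57 pos [554.8 258.5 214. ] yaw 166.02 F [-0.1 -0.2 -5.5] M [ 0.05  0.08 -0.01] w 20.7
rot [0.     0.0001 0.0003] then travel m [-0.0001  0.0003  0.0062] or now [-0.0001  0.0003  0.0062]
wrist lid n 15952 tilt deg [ 0.2  -0.18] z 111.9 circ ((568.8936157226562, 255.1490936279297), 75.87361907958984)
706 [625.3 301.7  96.9] ((568.695556640625, 255.52099609375), (152.05267333984375, 149.94525146484375), 3.4590003490448)
```

Emit:
{"method": "play_rows", "body": {
  "travel": [
    [0,0,0.0015],
    [0,0,0.0015],
    [0,0,0.001],
    [0,0,0.0005],
    [0,0,0.0005],
    [0,0,0.0005],
    [0,0,0],
    [0,0,0]
  ],
  "rotation": [
    [0,0,0],
    [0,0,0],
    [0,0,0],
    [0,0,0],
    [0,0,0],
    [0,0,0],
    [0,0,0],
    [0,0,0]
  ],
  "grip": [0,0,0,0,0,0,0,0]
}}

```text
clock: 17.33
position: [554.8, 258.4, 208.6]
ee_rot: [0.122, 0.993, 0.0, 0.0]
contact_force: [-0.1, 0.0, -5.5]
gripper_width: 20.9
```

Emit:
{"method": "play_rows", "body": {
  "travel": [
    [0,0,0.0005],
    [0,0,0.0005],
    [0,0,0.0005],
    [0,0,0.0005],
    [0,0,0],
    [0,0,0]
  ],
  "rotation": [
    [0,0,0],
    [0,0,0],
    [0,0,0],
    [0,0,0],
    [0,0,0],
    [0,0,0]
  ],
  "grip": [0,0,0,0,0,0]
}}

```text
clock: 17.83
position: [555.4, 258.7, 207.6]
ee_rot: [0.122, 0.993, 0.001, 0.001]
contact_force: [0.3, 0.5, -0.9]
gripper_width: 20.7
```

Emit:
{"method": "play_rows", "body": {
  "travel": [
    [0,0,0.001],
    [0,0,0.001],
    [0,0,0.001],
    [0,0,0.001],
    [0,0,0.0005],
    [0,0,0],
    [0,0,0]
  ],
  "rotation": [
    [0,0,0],
    [0,0,0],
    [0,0,0],
    [0,0,0],
    [0,0,0],
    [0,0,0],
    [0,0,0]
  ],
  "grip": [0,0,0,0,0,0,0]
}}

```text
clock: 18.42
position: [554.7, 258.4, 202.1]
ee_rot: [0.122, 0.993, -0.0, -0.0]
contact_force: [1.3, 0.7, -1.8]
gripper_width: 20.8
```

Run:
```python
from h import *
plan([555,258.7,202.5],166)
W=lidlevel("wrist",[568,256],106)
p=arm.read_state()["position"]
m=(np.hypot(W[...,0]-p[0],W[...,1]-p[1])<17)&(W[...,2]>108)&(W[...,2]<122);print(m.sum(),np.median(W[m],0),np.percentile(W[m][:,2],[10,50,90]))
```

```text
clock 18.42 pos [554.7 258.4 202.1] yaw 166.01 F [ 1.3  0.7 -1.8] M [-0.    0.02  0.05] w 20.8
rot [-0.0001 -0.      0.0002] then travel m [-0.0002  0.0004 -0.0004] or now [-0.0002  0.0004 -0.0004]
wrist lid n 16374 tilt deg [ 0.   -0.08] z 105.8 circ ((568.9697875976562, 255.0359649658203), 75.76524353027344)
370 [549.28918561 261.23819084 112.21788035] [111.36913542 112.21788035 113.30146066]
```

The lid is seated level. The hook sits 1.4 mm above the lid and about 1.6 mm under the crossbar. I'll back it out.

Emit:
{"method": "play_rows", "body": {
  "travel": [
    [0.002,0,0],
    [0.002,0,0],
    [0.002,0,0],
    [0.002,0,0],
    [0.002,0,0],
    [0.002,0,0],
    [0,0,0]
  ],
  "rotation": [
    [0,0,0],
    [0,0,0],
    [0,0,0],
    [0,0,0],
    [0,0,0],
    [0,0,0],
    [0,0,0]
  ],
  "grip": [0,0,0,0,0,0,0]
}}

```text
clock: 19.05
position: [542.7, 261.4, 202.2]
ee_rot: [0.122, 0.993, 0.0, -0.0]
contact_force: [0.0, 0.0, -0.9]
gripper_width: 20.4
```

Emit:
{"method": "play_rows", "body": {
  "travel": [
    [0.002,0,0],
    [0.002,0,0],
    [0.003,0,0],
    [0.004,0,0],
    [0.005,0,0],
    [0.006,0,0],
    [0.006,0,0],
    [0.006,0,0],
    [0.006,0,0],
    [0.004,0,0],
    [0,0,0]
  ],
  "rotation": [
    [0,0,0],
    [0,0,0],
    [0,0,0],
    [0,0,0],
    [0,0,0],
    [0,0,0],
    [0,0,0],
    [0,0,0],
    [0,0,0],
    [0,0,0],
    [0,0,0]
  ],
  "grip": [0,0,0,0,0,0,0,0,0,0,0]
}}

```text
clock: 19.97
position: [499.5, 272.2, 202.3]
ee_rot: [0.121, 0.993, 0.0, -0.0]
contact_force: [-0.1, -1.4, -1.2]
gripper_width: 20.6
```

Run:
```python
from h import *
plan([469.5,-10.6,250],185)
W=lidlevel("wrist",[568,256],106)
```

```text
clock 19.97 pos [499.5 272.2 202.3] yaw 166.06 F [-0.1 -1.4 -1.2] M [-0.03  0.02  0.03] w 20.6
rot [ 2.000e-04 -1.000e-04 -3.305e-01] then travel m [ 0.0545 -0.2791 -0.0477] or now [-0.039  -0.2817 -0.0477]
wrist lid n 8422 tilt deg [ 0.   -0.08] z 105.8 circ ((569.115966796875, 255.12513732910156), 76.00666809082031)
```

Emit:
{"method": "play_rows", "body": {
  "travel": [
    [0,0,-0.014],
    [0,0,-0.02],
    [0,0,-0.014],
    [0,0,0],
    [0,0,0],
    [0,0,0]
  ],
  "rotation": [
    [0,0,0],
    [0,0,0],
    [0,0,0],
    [0,0,-0.11],
    [0,0,-0.11],
    [0,0,-0.1105]
  ],
  "grip": [0,0,0,0,0,0]
}}

```text
clock: 20.52
position: [500.7, 272.0, 250.4]
ee_rot: [-0.046, 0.999, 0.0, 0.0]
contact_force: [-0.2, 0.2, -1.7]
gripper_width: 21.0
```

Emit:
{"method": "play_rows", "body": {
  "travel": [
    [0.0054,-0.0279,0],
    [0.0054,-0.0279,0],
    [0.0054,-0.0279,0],
    [0.0054,-0.0279,0],
    [0.0054,-0.0279,0],
    [0.0054,-0.0279,0],
    [0.0054,-0.0279,0],
    [0.0054,-0.0279,0],
    [0.0054,-0.0279,0],
    [0.0054,-0.0279,0],
    [0,0,0],
    [0,0,0]
  ],
  "rotation": [
    [0,0,0],
    [0,0,0],
    [0,0,0],
    [0,0,0],
    [0,0,0],
    [0,0,0],
    [0,0,0],
    [0,0,0],
    [0,0,0],
    [0,0,0],
    [0,0,0],
    [0,0,0]
  ],
  "grip": [0,0,0,0,0,0,0,0,0,0,0,0]
}}

```text
clock: 21.52
position: [470.7, -11.9, 250.3]
ee_rot: [-0.042, 0.999, 0.0, 0.0]
contact_force: [-0.7, -0.3, -1.6]
gripper_width: 20.7
```

Run:
```python
from h import *
plan([470,-10.8,170],185)
for n in("wrist","scene"):
    W=cloud(n)[1]; p=arm.read_state()["position"]
    for nm,a,b in(("tongue",-97,-80),("shank",-78,-30)):
        m=(np.hypot(W[...,0]-p[0],W[...,1]-p[1])<45)&(W[...,2]<p[2]+b)&(W[...,2]>p[2]+a); P=W[m]
        if len(P): print(n,nm,len(P),P.mean(0).round(1),P.min(0).round(1),P.max(0).round(1), [np.round(x,1) for x in cv2.minAreaRect(P[:,:2].astype(np.float32))])
    m=(np.hypot(W[...,0]-478,W[...,1]+11)<50)&(W[...,2]>55)&(W[...,2]<68);P=W[m];print("rim",len(P),[np.round(x,1) for x in cv2.minAreaRect(P[:,:2].astype(np.float32))])
```

```text
clock 21.52 pos [470.7 -11.9 250.3] yaw 184.79 F [-0.7 -0.3 -1.6] M [ 0.05  0.01 -0.03] w 20.7
rot [ 0.0001  0.0007 -0.0036] then travel m [0.0006 0.0012 0.0803] or now [0.0006 0.0012 0.0803]
wrist tongue 372 [465.1 -11.8 160.7] [457.9 -20.9 158.6] [474.7  -2.4 169.8] [array([466.4, -11.7]), array([16.2, 17.4]), np.float64(4.3)]
wrist shank 44 [467.1 -11.7 179.4] [466.2 -15.1 172.6] [468.8  -8.  188.1] [array([467.5, -11.6]), array([2.6, 7. ]), np.float64(0.8)]
rim 260 [array([476.2, -11.3]), array([54. , 33.1]), np.float64(5.4)]
scene tongue 62 [482.1  -9.1 162.7] [456.5 -21.2 156.2] [501.1  -1.4 170.1] [array([478.8, -11.3]), array([44.7, 19.7]), np.float64(0.3)]
scene shank 32 [472.2 -10.4 192.9] [468.8 -16.3 172.3] [476.   -7.4 220.2] [array([472. , -10.9]), array([9.4, 6.3]), np.float64(38.4)]
rim 106 [array([479.3, -11. ]), array([62.9, 37.2]), np.float64(4.0)]
```

Emit:
{"method": "play_rows", "body": {
  "travel": [
    [0.0005,0.001,0.01],
    [0,0,0.02],
    [0,0,0.025],
    [0,0,0.02],
    [0,0,0.01],
    [0,0,0.006],
    [0,0,0.006],
    [0,0,0]
  ],
  "rotation": [
    [0,0,-0.003],
    [0,0,0],
    [0,0,0],
    [0,0,0],
    [0,0,0],
    [0,0,0],
    [0,0,0],
    [0,0,0]
  ],
  "grip": [0,0,0,0,0,0,0,0]
}}

```text
clock: 22.28
position: [469.6, -9.2, 152.0]
ee_rot: [-0.045, 0.999, -0.0, -0.001]
contact_force: [-0.4, 0.4, -2.6]
gripper_width: 20.9
```

Emit:
{"method": "play_rows", "body": {
  "travel": [
    [0,0,0.006],
    [0,0,0.007],
    [0,0,0.007],
    [0,0,0.007],
    [0,0,0.007],
    [0,0,0.006],
    [0,0,0.004],
    [0,0,0.003],
    [0,0,0.002],
    [0,0,0],
    [0,0,0]
  ],
  "rotation": [
    [0,0,0],
    [0,0,0],
    [0,0,0],
    [0,0,0],
    [0,0,0],
    [0,0,0],
    [0,0,0],
    [0,0,0],
    [0,0,0],
    [0,0,0],
    [0,0,0]
  ],
  "grip": [0,0,0,0,0,0,0,0,0,0,0]
}}

```text
clock: 23.2
position: [470.3, -9.7, 104.2]
ee_rot: [-0.045, 0.999, -0.0, 0.0]
contact_force: [-1.0, 0.4, -2.4]
gripper_width: 20.8
```

Emit:
{"method": "play_rows", "body": {
  "travel": [
    [0,0,0.001],
    [0,0,0.001],
    [0,0,0.001],
    [0,0,0.001],
    [0,0,0.0005],
    [0,0,0.0005],
    [0,0,0],
    [0,0,0]
  ],
  "rotation": [
    [0,0,0],
    [0,0,0],
    [0,0,0],
    [0,0,0],
    [0,0,0],
    [0,0,0],
    [0,0,0],
    [0,0,0]
  ],
  "grip": [0,0,0,0,0,0,0,0]
}}

```text
clock: 23.87
position: [470.1, -9.7, 99.1]
ee_rot: [-0.045, 0.999, -0.0, -0.0]
contact_force: [0.8, 0.3, -2.0]
gripper_width: 21.0
```

Emit:
{"method": "play_rows", "body": {
  "travel": [
    [0,0,0.0005],
    [0,0,0.0005],
    [0,0,0],
    [0,0,0]
  ],
  "rotation": [
    [0,0,0],
    [0,0,0],
    [0,0,0],
    [0,0,0]
  ],
  "grip": [0,0,0,0]
}}

```text
clock: 24.2
position: [470.3, -9.7, 98.6]
ee_rot: [-0.045, 0.999, -0.0, 0.0]
contact_force: [-1.5, 0.6, 2.7]
gripper_width: 20.8
```

Floor contact felt (+2.7 N). I'll open gradually, then retreat straight up.

Emit:
{"method": "play_rows", "body": {
  "travel": [
    [0,0,0],
    [0,0,0],
    [0,0,0],
    [0,0,0],
    [0,0,0],
    [0,0,0],
    [0,0,0],
    [0,0,0],
    [0,0,0]
  ],
  "rotation": [
    [0,0,0],
    [0,0,0],
    [0,0,0],
    [0,0,0],
    [0,0,0],
    [0,0,0],
    [0,0,0],
    [0,0,0],
    [0,0,0]
  ],
  "grip": [0.27,0.3,0.35,0.5,0.7,1,1,1,1]
}}

```text
clock: 24.95
position: [470.1, -9.7, 98.1]
ee_rot: [-0.045, 0.999, 0.0, 0.0]
contact_force: [0.4, 0.8, -0.6]
gripper_width: 86.1
```

Emit:
{"method": "play_rows", "body": {
  "travel": [
    [0,0,-0.006],
    [0,0,-0.012],
    [0,0,-0.025],
    [0,0,-0.03],
    [0,0,-0.03],
    [0,0,-0.03],
    [0,0,-0.02],
    [0.005,0,-0.006],
    [0,0,0],
    [0,0,0],
    [0,0,0]
  ],
  "rotation": [
    [0,0,0],
    [0,0,0],
    [0,0,0],
    [0,0,0],
    [0,0,0],
    [0,0,0],
    [0,0,0],
    [0,0,0],
    [0,0,0],
    [0,0,0],
    [0,0,0]
  ],
  "grip": [1,1,1,1,1,1,1,1,1,1,1]
}}

```text
clock: 25.87
position: [464.0, -10.3, 255.5]
ee_rot: [-0.045, 0.999, -0.0, -0.002]
contact_force: [-0.1, 0.1, -0.2]
gripper_width: 85.2
```

Run:
```python
from h import *
plan([460,-11,257],185)
im,W,s=cloud("wrist"); cv2.imwrite("pics/w9.png",im)
for nm,a,b in(("handle",148,165),("rim",57,68)):
    m=(np.hypot(W[...,0]-473,W[...,1]+11)<50)&(W[...,2]<b)&(W[...,2]>a); P=W[m]; print(nm,len(P),np.median(P,0).round(1),[np.round(x,1) for x in cv2.minAreaRect(P[:,:2].astype(np.float32))])
lidlevel("top",[568,256],106);W=lidlevel("scene",[568,256],107)
m=(np.hypot(W[...,0]-568,W[...,1]-256)<112)&(W[...,2]>85)&(W[...,2]<101);P=W[m];print(cv2.minAreaRect(P[:,:2].astype(np.float32)))
cv2.imwrite("pics/s9.png",cloud("scene")[0])
```

```text
clock 25.87 pos [464.  -10.3 255.5] yaw 185.12 F [-0.1  0.1 -0.2] M [0.01 0.02 0.02] w 85.2
rot [-0.0001 -0.0031  0.002 ] then travel m [ 0.0041 -0.0004 -0.0015] or now [ 0.0041 -0.0004 -0.0014]
handle 808 [468.8  -9.7 154. ] [array([470.1,  -9.7]), array([30. , 21.1]), np.float64(5.2)]
rim 245 [465.8 -19.5  61.6] [array([478.8, -10.9]), array([59.7, 33.3]), np.float64(5.7)]
top lid n 582 tilt deg [-0.35 -0.  ] z 105.7 circ ((568.3433837890625, 256.0758056640625), 75.28816223144531)
scene lid n 1397 tilt deg [ 0.07 -0.06] z 108.2 circ ((567.3512573242188, 254.36167907714844), 76.59352111816406)
((569.1046142578125, 255.43206787109375), (152.173828125, 150.37022399902344), 3.3719427585601807)
```

View pics/s9.png

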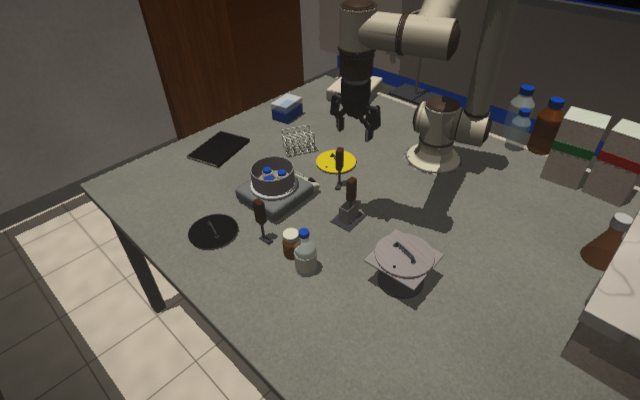

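The lid lies flat and centred on the platform at (403,258). The lifter stands in its pocket at (350,203), the pot is open at (272,175), and nothing else has moved.

```bash
python3 -c "
from h import *
print(workorder.job_done())"
```

```text
the job is handed in; nothing more can be done
None
```

The job is done and handed in at about 26 s on the robot's clock, well under the 72 s limit. I took the leftmost lifter from its pocket and hooked it under the middle of the lid's loop. The lid came off level and went down gently on the platform, whose top I measured at about 95 mm. Then I unhooked the lifter and stood it back in its pocket.

**Last checks:**
- **Lid:** it lies flat, within 0.1° by the wrist and scene cameras. Its centre is within about 1 mm of the platform's centre by the wrist and top cameras. It did not shift during unhooking.
- **Lifter:** it stands upright, its top at 154 mm and within about 1 mm of where it started. The gripper is open and clear above it.
- **Forces:** the readings at the end of each move call never passed about 6.5 N. That was mostly the lid's weight of about 4 N plus the lifter.
- **Other objects:** the bottles, rack and look-alikes look unmoved in the final picture; I did not measure them again.

**Disagreements:** the scene camera reads about 2 mm higher than the other two and puts the lid's centre about 2 mm off. The top camera showed a 0.35° lid tilt from its partly blocked view. I put both down to calibration and the partial view.

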